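# Load the bench tester and shut its drawer

### The job

Put the blue-topped module into the open drawer of the bench tester: set it down flat on the drawer floor, right way up, and let go without dropping it. Then gently push the drawer fully shut with the module inside. Leave the red-topped and yellow-topped modules where they are.

Things in the scene. Friction and masses are not known exactly. Their poses are not given: they have to be found in the camera images.
- blue_module: die-cast aluminium module with a blue top plate: body 60 mm (its x) by 40 mm (its y) by 34 mm high, plus a brass connector stub (12 mm thick, 10 mm long, 16 mm above the underside) on each of the two short ends. Origin: centre of its underside, z up. Loose, about 150 g; the one to load. It stands upright on the table.
- red_module: die-cast aluminium module with a red top plate: body 60 mm (its x) by 40 mm (its y) by 34 mm high, plus a brass connector stub (12 mm thick, 10 mm long, 16 mm above the underside) on each of the two short ends. Origin: centre of its underside, z up. Loose, upright on the table; to be left alone.
- yellow_module: die-cast aluminium module with a yellow top plate: body 60 mm (its x) by 40 mm (its y) by 34 mm high, plus a brass connector stub (12 mm thick, 10 mm long, 16 mm above the underside) on each of the two short ends. Origin: centre of its underside, z up. Loose, upright on the table; to be left alone.
- tester: grey bench instrument, 250 mm deep (its x), 340 mm wide, 95 mm high, fixed to the table; its place and yaw vary. Origin: table level, on its front face, under the middle of the drawer opening; its x axis points into the instrument, away from the robot; the instrument reaches from 110 mm on the -y side to 230 mm on the +y side of the origin. The drawer is at the -y end, screen and sockets at the +y end.
- drawer_floor (a point): centre of the drawer's inner floor (moves with the drawer), 18 mm above the table; axes as the tester's. Inner floor 150 mm (x) by 160 mm (y); side and back walls 5 mm thick, rising 42 mm above the floor; white front panel 12 mm thick and 180 mm wide, reaching from 10 mm to 85 mm above the table. The part of the floor at x below (drawer opening - 75 mm) of this point is out in the open, the rest lies under the tester's roof.
- drawer_handle (a point): middle of the drawer's dark bar handle, a horizontal bar 110 mm long (along y), 50 mm above the table and 35 mm in front of the drawer's front panel; axes as the tester's. Pushing it along +x shuts the drawer.
- drawer (a joint): how far the drawer is pulled out, in m: 0 = fully shut, 0.155 = fully out. It starts 0.12 to 0.15 out, slides with about 1.5 N of friction plus 5 N per m/s, stays where it is left and stops firmly at 0.
Not all that is in view belongs to the job. Leave any turquoise look-alike of the blue_module alone.

How it is judged:
By the outcome, as a careful person would: the job done as asked, in the order asked, and still so for the second after the job is handed in, with the robot touching nothing.
It also fails if it takes over 58 s, if anything falls off the work surface, if the arm or the gripper's body presses on something with over 40 N, if the wrist force passes 120 N, or if a joint passes its speed limit or range.

### The arm

A 6-joint arm with a two-finger parallel gripper is mounted at the origin on the work surface. World frame = base frame: x ahead of the robot, y to its left, z up, the work surface at z = 0. Lengths are in m, angles in rad, forces in N, time in s.
With the tool pointing down it reaches from about 0.3 to 0.875 m from the base axis. Payload 6.4 kg.
Tool frame: the origin (TCP) lies midway between the tips of the shut fingers; the grasp point (between the pads) lies 19 mm behind it; x points along the fingers, y is the direction in which the jaws open and shut, and the axes are right-handed (so a half turn about x gives the same grasp; the last joint's range is limited). The gripper opens to 85 mm and grips with 20 to 120 N. Pads are 22 mm wide; open, the fingers measure 114 mm over their backs; the gripper's body (76 mm by 85 mm) begins 54 mm behind the grasp point. The pads swing forward as they close: fully open they stand 13 mm farther back than shut.
Start: joints at [0.949, 0.181, 1.607, -0, 1.354, -0.206], TCP at [0.232, 0.526, 0.231] pointing down, gripper open.
Joint ranges: [-2.99, 2.99], [-0.89, 2.07], [0.3, 2.58], [-1.14, 4.28], [0, 2.63], [-3.12, 3.12]. Speed limits (rad/s): [2.57, 2.57, 3.01, 3.14, 3.14, 3.14].

### API

Orientations are given as a unit quaternion [w, x, y, z].
In Python, from bench import ctrl gives the robot as it stands.
- The arm moves only by the tool step_arm, never from a script. Its argument "motion" is a list of rows, each a list of 7 numbers: the shift along the tool's x, y, z in mm, then the turn, a rotation vector about the tool's x, y, z in degrees, then the closure in counts, from 0 (fully open) to 255 (shut). In form: [[tx, ty, tz, rx, ry, rz, hand], ...]. A call has 1 to 10 rows; each row is the pose to reach, as a shift and turn from the pose commanded when the call began, along the tool's axes at that moment; what a row does not reach only later rows make up. A row lasts 1/8 s, in which the tool goes at most 62.5 mm and 10.7 degrees, less where a joint would pass 70% of its speed; a pose out of reach is approached as far as the arm can. A call with a gripper value outside its range is refused whole. The fingers move at their own pace and stop on an object; the grip force is fixed at half the most. Time passes only in rows, so rows that repeat a pose let the fingers close. It gives the time, the measured TCP pose, the force and the opening at its end, in the units of the state.
- ctrl.get_obs(): the state, without advancing time (a new reading comes with each control period).
- ctrl.camera(name): name is "scene" or "top" or "wrist"; returns (picture, depth): 480x640x3 uint8, red, green, blue; 480x640 float32, m along the optical axis (not along the pixel's ray), 0 where there is no reading.
- ctrl.camera_info(name): a dict with "fx", "fy", "cx", "cy" (pixels), "dist_coeffs" ([k1, k2, p1, p2, k3] as OpenCV has them; the pictures are not rectified), "T" (4x4, takes a point from camera to world coordinates); the wrist camera has in their place "hand_eye" (4x4, takes a point from camera to tool coordinates, whose origin is the TCP and whose axes are the tool frame's). Camera axes: x right, y down, z forward; pixel columns grow to the right and rows downward; lengths in m; the calibration is good to about 2 mm. A picture is of the moment at which its call begins: read the wrist's pose just before it. camera_info takes no time and is no camera call.
- ctrl.hand_in(): hands the job in, once; it reports no verdict.
The state is a dict: "time_s": time; "q": joint angles; "dq": joint speeds; "joint_efforts": joint torques, N m; "eef_pos": TCP position; "eef_rot": TCP orientation; "wrist_force": force on the tool from outside, world axes, zero at the start; "torque": the same for the moment, N m; "opening": opening from 0.0 (shut) to 1.0 (fully open).
Only numpy, scipy, OpenCV 4.12 (cv2) and the standard library are available. Lean on these libraries where they do the work, as an engineer would, in place of code of your own. Each camera call takes 0.05 s, during which the arm holds its last target. There are 200 camera calls.

## Working session

There is one attempt and no reset: what is moved stays moved. The work goes in short steps, Python scripts to look and compute and a tool call to move; the robot and the scene stay as the last step left them, time stands still between calls to the robot, and variables do not carry over. Pictures are saved under pics/ and viewed, about 8 in all and at most 12, crops included, and the job is handed in when it is done.

Besides the shell and the picture viewer there is one more tool, called after "Call:" as name(argument=value, ...) on one line, values as JSON. step_arm: Moves the arm, as the interface text tells. Its arguments: {"type":"object","properties":{"motion":{"type":"array","items":{"type":"array","items":{"type":"number"}}}},"required":["motion"]}

```bash
mkdir -p pics
cat > h.py <<'E'
import numpy as np, cv2
from bench import ctrl
from scipy.spatial.transform import Rotation as R
def tool():
    o=ctrl.get_obs(); T=np.eye(4); q=o["eef_rot"]
    T[:3,:3]=R.from_quat([q[1],q[2],q[3],q[0]]).as_matrix(); T[:3,3]=o["eef_pos"]; return T
def shot(n,f):
    T=tool(); p,d=ctrl.camera(n); i=ctrl.camera_info(n)
    M=np.array(i["T"]) if "T" in i else T@np.array(i["hand_eye"])
    cv2.imwrite(f"pics/{f}.png",p[:,:,::-1]); np.savez(f"pics/{f}.npz",p=p,d=d,M=M,K=np.array([[i["fx"],0,i["cx"]],[0,i["fy"],i["cy"]],[0,0,1]]),D=np.array(i["dist_coeffs"]))
def ray(f,uv,z):
    a=np.load(f"pics/{f}.npz"); u=cv2.undistortPoints(np.array(uv,float).reshape(-1,1,2),a["K"],a["D"]).reshape(-1,2)
    r=np.c_[u,np.ones(len(u))]@a["M"][:3,:3].T; c=a["M"][:3,3]
    return c+r*((z-c[2])/r[:,2])[:,None]
E
python3 - <<'E'
from h import *
shot("top","top"); shot("scene","scene")
print(tool().round(3)); print(np.load("pics/top.npz")["M"].round(3))
E
```

```text
[[-0.001  0.404  0.915  0.232]
 [-0.001  0.915 -0.404  0.526]
 [-1.    -0.002 -0.     0.23 ]
 [ 0.     0.     0.     1.   ]]
[[-0.017 -0.978  0.206  0.395]
 [-1.     0.017 -0.002 -0.089]
 [-0.002 -0.206 -0.979  1.08 ]
 [ 0.     0.     0.     1.   ]]
```

View pics/top.png

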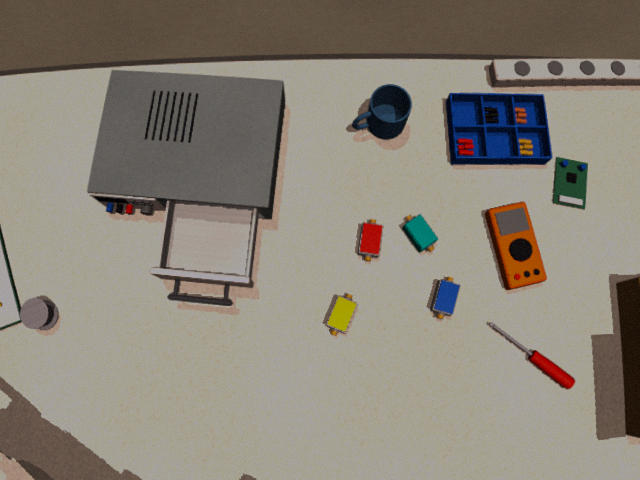

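View pics/scene.png

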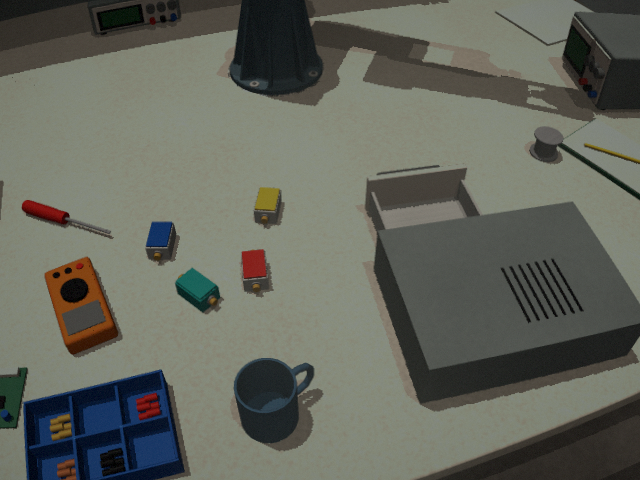

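The top view shows the blue module at px (446,298), turquoise at (421,233), red at (371,240) and yellow at (341,314). The drawer front panel runs about (153,270)–(250,280) and the handle bar about (172,299)–(230,302). The scene view agrees with this layout.

Run:
```python
from h import *
a=np.load("pics/top.npz"); p=a["p"]; hsv=cv2.cvtColor(p,cv2.COLOR_RGB2HSV)
def blob(lo,hi,roi):
    x0,y0,x1,y1=roi; m=cv2.inRange(hsv,lo,hi); k=np.zeros_like(m); k[y0:y1,x0:x1]=m[y0:y1,x0:x1]
    c=max(cv2.findContours(k,0,2)[0],key=cv2.contourArea); return c
for n,lo,hi,roi in [("blue",(105,120,60),(125,255,255),(420,265,470,330)),("yellow",(24,120,80),(34,255,255),(320,285,365,345)),("red",(0,150,80),(8,255,255),(350,210,390,270)),("teal",(75,100,50),(95,255,255),(395,205,445,260))]:
    c=blob(lo,hi,roi); w=ray("top",c.reshape(-1,2),.034)[:,:2]
    r=cv2.minAreaRect((w*1000).astype(np.float32)); print(n,r)
# handle dark
g=cv2.inRange(p,(0,0,0),(75,75,75)); k=np.zeros_like(g); k[293:308,160:240]=g[293:308,160:240]
c=max(cv2.findContours(k,0,2)[0],key=cv2.contourArea); w=ray("top",c.reshape(-1,2),.053)[:,:2]
print("handle",cv2.minAreaRect((w*1000).astype(np.float32)))
print("roof corners",ray("top",[[111,72],[284,80],[270,208],[91,193]],.095).round(3))
print("panel top",ray("top",[[153,270],[251,280]],.085).round(3))
im=cv2.resize(p[180:320,140:290],None,fx=4,fy=4,interpolation=cv2.INTER_CUBIC); cv2.imwrite("pics/dr.png",im[:,:,::-1])
```

```text
blue ((492.9308776855469, -336.20355224609375), (35.4842643737793, 55.3218879699707), 72.45083618164062)
yellow ((466.65118408203125, -140.88644409179688), (35.40422058105469, 55.55549621582031), 66.08383178710938)
red ((606.2443237304688, -199.4345703125), (36.1806526184082, 55.63798141479492), 80.04395294189453)
teal ((616.3135375976562, -294.2389831542969), (59.5643196105957, 39.53581237792969), 33.34456253051758)
handle ((495.012939453125, 116.78264617919922), (116.32316589355469, 21.74277114868164), 89.32330322265625)
roof corners [[ 0.934  0.299  0.095]
 [ 0.902 -0.042  0.095]
 [ 0.651 -0.015  0.095]
 [ 0.687  0.317  0.095]]
panel top [[0.544 0.195 0.085]
 [0.524 0.019 0.085]]
```

View pics/dr.png

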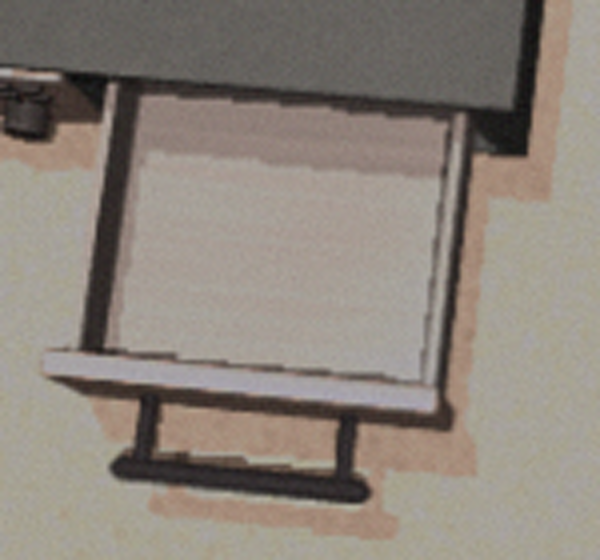

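```bash
cat >> h.py <<'E'
def delta(xyz,jaw):
    T=tool(); d=T[:3,:3].T@(np.array(xyz)-T[:3,3])*1000
    j=np.radians(jaw); x=np.array([0,0,-1.]); y=np.array([np.cos(j),np.sin(j),0])
    G=np.c_[x,y,np.cross(x,y)]
    return d.round(1), R.from_matrix(T[:3,:3].T@G).as_rotvec(degrees=True).round(2)
E
python3 - <<'E'
from h import *
print(delta([.493,-.336,.2],72.5)); print(np.array(ctrl.camera_info("wrist")["hand_eye"]).round(3))
print(ray("top",[[170.5,296.5],[230,303]],.053).round(3),"panel back edge",ray("top",[[151.2,267.5],[249.2,276.2]],.085).round(3),"panel front edge",ray("top",[[151,273],[248.7,283]],.085).round(3))
E
```

```text
(array([  31.4, -682.7,  586.8]), array([-6.32, -0.02,  0.09]))
[[-0.    -0.295  0.956 -0.142]
 [ 1.    -0.     0.     0.   ]
 [ 0.     0.956  0.295 -0.075]
 [ 0.     0.     0.     1.   ]]
[[0.5   0.17  0.053]
 [0.487 0.061 0.053]] panel back edge [[0.549 0.199 0.085]
 [0.531 0.022 0.085]] panel front edge [[0.539 0.199 0.085]
 [0.519 0.023 0.085]]
```

Call:
step_arm(motion=[[20,-683,587,-6.3,0,0,0],[20,-683,587,-6.3,0,0,0],[20,-683,587,-6.3,0,0,0],[20,-683,587,-6.3,0,0,0],[20,-683,587,-6.3,0,0,0],[20,-683,587,-6.3,0,0,0],[20,-683,587,-6.3,0,0,0],[20,-683,587,-6.3,0,0,0],[20,-683,587,-6.3,0,0,0],[20,-683,587,-6.3,0,0,0]])

```text
time_s: 1.35
eef_pos: [0.4135, -0.0741, 0.2174]
eef_rot: [0.699, 0.108, 0.699, -0.108]
wrist_force: [0.5, 1.5, 0.2]
opening: 0.998
```

```bash
python3 -c "
from h import *
print(delta([.493,-.336,.2],72.5))"
```

```text
(array([  17.5, -225.7,  154.8]), array([-0.06,  0.03, -0.01]))
```

Call:
step_arm(motion=[[17,-226,155,0,0,0,0],[17,-226,155,0,0,0,0],[17,-226,155,0,0,0,0],[17,-226,155,0,0,0,0],[17,-226,155,0,0,0,0],[17,-226,155,0,0,0,0],[17,-226,155,0,0,0,0]])

```text
time_s: 2.22
eef_pos: [0.4928, -0.333, 0.1999]
eef_rot: [0.698, 0.108, 0.699, -0.107]
wrist_force: [-0.5, 1.1, -0.2]
opening: 0.999
```

```bash
python3 -c "
from h import *
print(delta([.493,-.336,.2],72.5)); shot('wrist','w1')"
```

```text
(array([-0.1, -2.8,  1.1]), array([-0.  , -0.07, -0.06]))
```

View pics/w1.png

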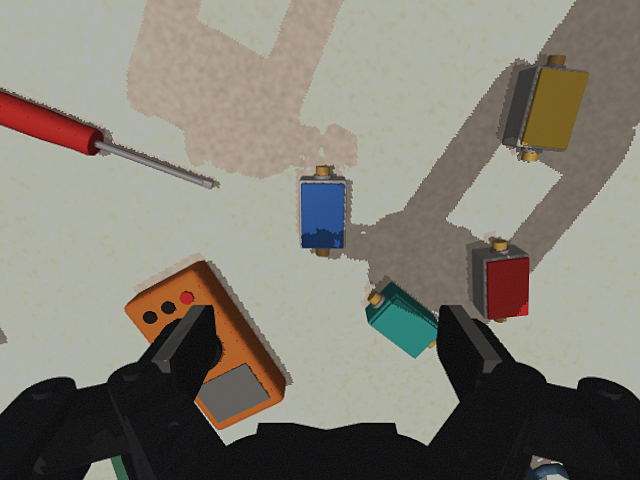

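The blue module is centred at px (323,215) and squared up with the jaws. The multimeter is lower left, with its nearest corner around (200,262), and turquoise is lower right.

Run:
```python
from h import *
a=np.load("pics/w1.npz"); hsv=cv2.cvtColor(a["p"],cv2.COLOR_RGB2HSV)
m=cv2.inRange(hsv,(105,120,30),(125,255,255)); m[:, :280]=0; m[:,370:]=0; m[270:]=0
c=max(cv2.findContours(m,0,2)[0],key=cv2.contourArea)
w=ray("w1",c.reshape(-1,2),.034)[:,:2]
r=cv2.minAreaRect((w*1000).astype(np.float32)); print(r, cv2.boundingRect(c))
jaw=r[2] if r[1][0]<r[1][1] else r[2]-90
x,y=np.array(r[0])/1000; print(jaw,delta([x,y,.006],jaw))
T=tool(); 
for z in(.03,):
  print("meter, teal in tool mm",((ray("w1",[[200,262],[125,306],[285,385],[367,310]],z)-T[:3,3])@T[:3,:3]*1000).round())
```

```text
((492.47418212890625, -336.13214111328125), (35.19493103027344, 54.985984802246094), 72.48793029785156) (301, 183, 43, 65)
72.48793029785156 (array([194.2,  -3.4,   0.7]), array([ 0.04, -0.04, -0.04]))
meter, teal in tool mm [[ 170. -111.   43.]
 [ 170. -182.   86.]
 [ 170.  -40.  171.]
 [ 170.   37.   90.]]
```

Call:
step_arm(motion=[[60,-3,1,0,0,0,0],[110,-3,1,0,0,0,0],[150,-3,1,0,0,0,0],[175,-3,1,0,0,0,0],[190,-3,1,0,0,0,0],[195,-3,1,0,0,0,0],[195,-3,1,0,0,0,0]])

```text
time_s: 3.15
eef_pos: [0.4937, -0.3375, 0.0062]
eef_rot: [0.699, 0.107, 0.699, -0.108]
wrist_force: [0.2, -0.5, 0.4]
opening: 0.999
```

```bash
python3 -c "
from h import *
print(delta([.4925,-.336,.005],72.5)); shot('wrist','w2')"
```

```text
(array([ 1.2,  1. , -1.6]), array([-0.  ,  0.06,  0.03]))
```

Within 2 mm, so I'll close.

Call:
step_arm(motion=[[1,0,-1,0,0,0,120],[1,0,-1,0,0,0,160],[1,0,-1,0,0,0,255],[1,0,-1,0,0,0,255],[1,0,-1,0,0,0,255],[1,0,-1,0,0,0,255]])

```text
time_s: 3.95
eef_pos: [0.4927, -0.3375, 0.0051]
eef_rot: [0.699, 0.107, 0.699, -0.108]
wrist_force: [-0.7, 0.3, 6.2]
opening: 0.46
```

Call:
step_arm(motion=[[-30,0,0,0,0,0,255],[-80,0,0,0,0,0,255],[-130,0,0,0,0,0,255],[-160,0,0,0,0,0,255],[-165,0,0,0,0,0,255]])

```text
time_s: 4.58
eef_pos: [0.4931, -0.3378, 0.1714]
eef_rot: [0.7, 0.107, 0.698, -0.109]
wrist_force: [0.2, -0.2, -2.0]
opening: 0.457
```

Run:
```python
from h import *
shot('wrist','w3')
y=np.radians(-6.2); X=np.array([np.cos(y),np.sin(y)])
h=np.array([.4935,.1155]); t=h+X*(.047+.062); print("target",t, delta([t[0],t[1],.17],83.8), delta([.43,.0,.17],83.8))
```

```text
target [0.60186246 0.10372807] (array([-2.000e-01,  4.534e+02, -2.850e+01]), array([-11.32,   0.07,   0.05])) (array([-3.000e-01,  3.028e+02, -1.612e+02]), array([-11.32,   0.07,   0.05]))
```

View pics/w3.png

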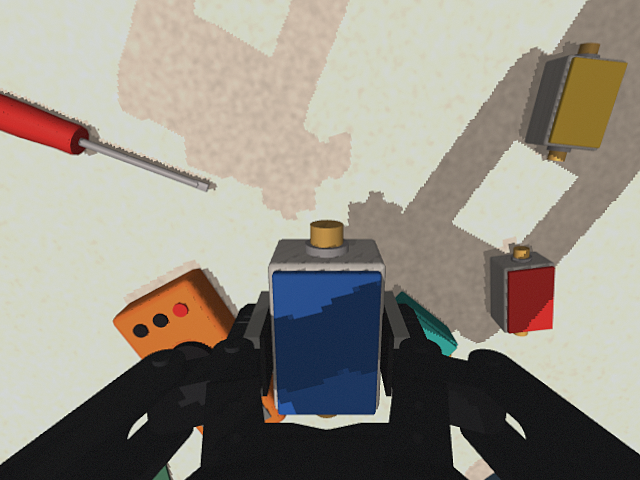

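The blue module is held square, filling px (270–385, 240–415), and the other modules are undisturbed. Next I'll carry it above the drawer at a safe height.

Call:
step_arm(motion=[[-20,453,-28,-11.3,0,0,255],[-30,453,-28,-11.3,0,0,255],[-30,453,-28,-11.3,0,0,255],[-30,453,-28,-11.3,0,0,255],[-30,453,-28,-11.3,0,0,255],[-30,453,-28,-11.3,0,0,255],[-30,453,-28,-11.3,0,0,255],[-30,453,-28,-11.3,0,0,255],[-30,453,-28,-11.3,0,0,255],[-30,453,-28,-11.3,0,0,255]])

```text
time_s: 5.88
eef_pos: [0.6012, 0.1019, 0.198]
eef_rot: [0.705, 0.039, 0.707, -0.039]
wrist_force: [-0.4, -0.5, -1.0]
opening: 0.457
```

Run:
```python
from h import *
shot('wrist','w4'); print(delta([.602,.104,.2],83.8))
```

```text
(array([-1.6,  2.4,  0.3]), array([-0.14, -0.1 ,  0.04]))
```

View pics/w4.png

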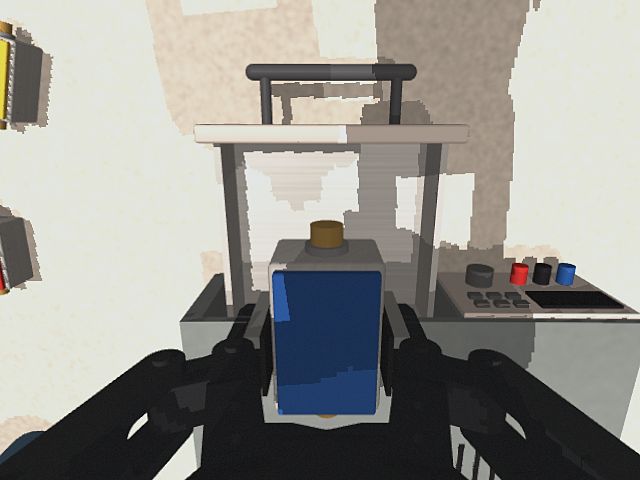

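The drawer is square to the gripper. The panel top is at rows 125–142 and columns 195–469, the handle at row 72 and columns 247–416, and the roof's front edge at row ~320.

Run:
```python
from h import *
a=np.load("pics/w4.npz"); M=a["M"]; T=tool()
f=lambda uv,z:((ray("w4",uv,z)-T[:3,3])@T[:3,:3]*1000).round(1)
print("handle",f([[252,72],[411,72]],.05)); print("panel",f([[195,125],[469,125],[195,142],[469,142]],.085)); print("roof",f([[185,321],[440,321]],.095))
print("walls inner top",f([[243,200],[422,200]],.06))
d=a["d"]; print("depth panel",d[133,250],d[133,400],"roof",d[335,200],d[335,560],"cam z",M[2,3])
```

```text
handle [[ 148.6  -52.  -107.8]
 [ 148.6   60.  -107.8]]
panel [[113.6 -84.2 -72.4]
 [113.5  92.1 -72.4]
 [113.6 -85.3 -61.8]
 [113.5  93.4 -61.9]]
roof [[ 103.4 -101.8   63.5]
 [ 103.2   82.8   63.4]]
walls inner top [[138.5 -62.1 -18.4]
 [138.4  72.2 -18.5]]
depth panel 0.24668568 0.2472395 roof 0.278621 0.27874622 cam z 0.33990533629887876
```

Call:
step_arm(motion=[[40,4,0,0,0,0,255],[90,4,0,0,0,0,255],[130,4,0,0,0,0,255],[155,4,0,0,0,0,255],[167,4,0,0,0,0,255],[170,4,0,0,0,0,255],[170,4,0,0,0,0,255]])

```text
time_s: 6.8
eef_pos: [0.6032, 0.1069, 0.0305]
eef_rot: [0.707, 0.039, 0.705, -0.039]
wrist_force: [-1.1, -1.2, -1.9]
opening: 0.457
```

Call:
step_arm(motion=[[1,0,0,0,0,0,255],[2,0,0,0,0,0,255],[3,0,0,0,0,0,255],[3,0,0,0,0,0,255]])

```text
time_s: 7.3
eef_pos: [0.6023, 0.1074, 0.0264]
eef_rot: [0.706, 0.038, 0.706, -0.038]
wrist_force: [0.1, -0.2, -2.0]
opening: 0.458
```

Another 3 mm or so to contact, in small steps while I watch the force.

Call:
step_arm(motion=[[1,0,0,0,0,0,255],[2,0,0,0,0,0,255],[3,0,0,0,0,0,255],[3,0,0,0,0,0,255]])

```text
time_s: 7.8
eef_pos: [0.6023, 0.1074, 0.0232]
eef_rot: [0.706, 0.038, 0.706, -0.038]
wrist_force: [-0.1, -0.6, -1.7]
opening: 0.457
```

Call:
step_arm(motion=[[0.5,0,0,0,0,0,255],[1,0,0,0,0,0,255],[1,0,0,0,0,0,255]])

```text
time_s: 8.18
eef_pos: [0.6029, 0.1073, 0.0231]
eef_rot: [0.706, 0.038, 0.706, -0.038]
wrist_force: [-2.4, 0.0, 5.0]
opening: 0.455
```

Contact: +5 N up and z has stopped. Release.

Call:
step_arm(motion=[[0,0,0,0,0,0,120],[0,0,0,0,0,0,100],[0,0,0,0,0,0,80],[0,0,0,0,0,0,60],[0,0,0,0,0,0,60]])

```text
time_s: 8.8
eef_pos: [0.6024, 0.1073, 0.0224]
eef_rot: [0.706, 0.038, 0.706, -0.038]
wrist_force: [-0.1, -0.6, 1.1]
opening: 0.766
```

Call:
step_arm(motion=[[-10,0,0,0,0,0,60],[-30,0,0,0,0,0,60],[-70,0,0,0,0,0,60],[-120,0,0,0,0,0,60],[-170,0,0,0,0,0,60],[-180,0,0,0,0,0,60],[-180,0,0,0,0,0,60]])

```text
time_s: 9.68
eef_pos: [0.6029, 0.1074, 0.2042]
eef_rot: [0.707, 0.038, 0.705, -0.038]
wrist_force: [-0.4, 0.6, 0.1]
opening: 0.762
```

Run:
```python
from h import *
shot('wrist','w5'); T=tool(); print(T[:3,3])
f=lambda uv,z:(ray("w5",uv,z)).round(3)
y=np.radians(-6.2); h=np.array([.4935,.1155])
```

```text
[0.60200664 0.10735524 0.2023919 ]
```

View pics/w5.png

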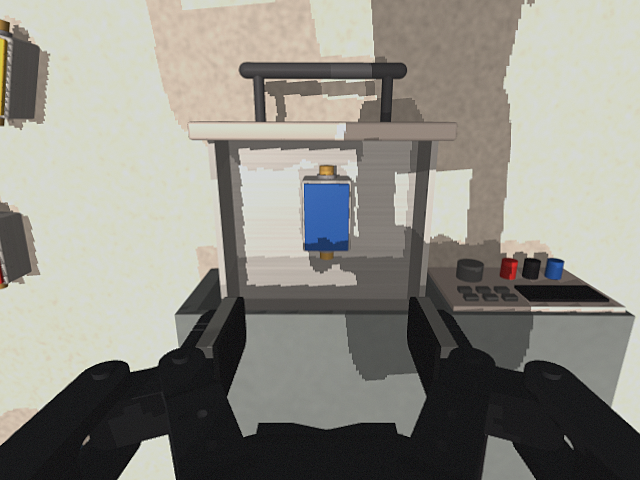

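The module sits flat and upright in the drawer at px (327,215), clear of the walls. Now I'll close the fingers and go in front of the handle, which is about 108 mm back along tool z.

Call:
step_arm(motion=[[0,0,-60,0,0,0,255],[0,0,-120,0,0,0,255],[0,0,-170,0,0,0,255],[0,0,-170,0,0,0,255],[50,0,-170,0,0,0,255],[100,0,-170,0,0,0,255],[140,0,-170,0,0,0,255],[158,0,-170,0,0,0,255],[164,0,-170,0,0,0,255],[164,0,-170,0,0,0,255]])

```text
time_s: 10.98
eef_pos: [0.4335, 0.1257, 0.038]
eef_rot: [0.706, 0.038, 0.706, -0.039]
wrist_force: [0.8, 0.5, 0.4]
opening: -0.005
```

Call:
step_arm(motion=[[0,0,6,0,0,0,255],[0,0,12,0,0,0,255],[0,0,18,0,0,0,255],[0,0,24,0,0,0,255],[0,0,30,0,0,0,255],[0,0,35,0,0,0,255],[0,0,40,0,0,0,255],[0,0,45,0,0,0,255],[0,0,50,0,0,0,255],[0,0,55,0,0,0,255]])

```text
time_s: 12.22
eef_pos: [0.488, 0.1198, 0.0383]
eef_rot: [0.706, 0.038, 0.706, -0.038]
wrist_force: [-1.3, -1.2, 1.0]
opening: -0.002
```

Call:
step_arm(motion=[[0,0,5,0,0,0,255],[0,0,10,0,0,0,255],[0,0,15,0,0,0,255],[0,0,20,0,0,0,255],[0,0,25,0,0,0,255],[0,0,30,0,0,0,255],[0,0,35,0,0,0,255],[0,0,40,0,0,0,255],[0,0,45,0,0,0,255],[0,0,50,0,0,0,255]])

```text
time_s: 13.48
eef_pos: [0.538, 0.1143, 0.0383]
eef_rot: [0.706, 0.038, 0.706, -0.038]
wrist_force: [-2.5, -0.9, -0.7]
opening: -0.002
```

Call:
step_arm(motion=[[0,0,5,0,0,0,255],[0,0,10,0,0,0,255],[0,0,15,0,0,0,255],[0,0,20,0,0,0,255],[0,0,25,0,0,0,255],[0,0,30,0,0,0,255],[0,0,35,0,0,0,255],[0,0,40,0,0,0,255],[0,0,44,0,0,0,255],[0,0,47,0,0,0,255]])

```text
time_s: 14.72
eef_pos: [0.5848, 0.1093, 0.0384]
eef_rot: [0.706, 0.038, 0.706, -0.038]
wrist_force: [-1.2, -0.6, 0.6]
opening: 0.002
```

Run:
```python
from h import *
shot('top','t2'); o=ctrl.get_obs(); print(o["eef_pos"],o["wrist_force"])
p=np.load("pics/t2.npz")["p"]; cv2.imwrite("pics/t2c.png",cv2.resize(p[170:330,80:300],None,fx=3,fy=3)[:,:,::-1])
```

```text
[0.58524773 0.10928    0.0385768 ] [-0.69102979 -0.37463008 -1.45002986]
```

View pics/t2c.png

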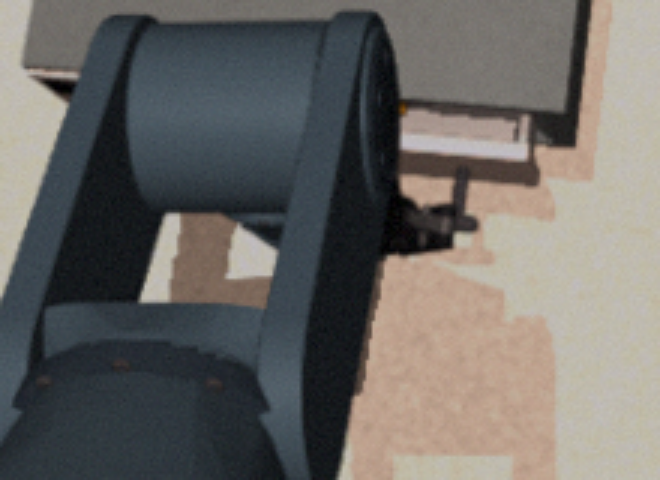

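The drawer is nearly shut, with roughly 20 mm of the tray still visible at right. I'll push on slowly until the force rises.

Call:
step_arm(motion=[[0,0,2,0,0,0,255],[0,0,4,0,0,0,255],[0,0,6,0,0,0,255],[0,0,8,0,0,0,255],[0,0,10,0,0,0,255],[0,0,11,0,0,0,255],[0,0,12,0,0,0,255],[0,0,13,0,0,0,255],[0,0,14,0,0,0,255],[0,0,15,0,0,0,255]])

```text
time_s: 16.02
eef_pos: [0.5995, 0.1077, 0.0384]
eef_rot: [0.706, 0.038, 0.706, -0.038]
wrist_force: [-1.6, 0.3, 1.4]
opening: 0.002
```

Call:
step_arm(motion=[[0,0,1,0,0,0,255],[0,0,2,0,0,0,255],[0,0,3,0,0,0,255],[0,0,4,0,0,0,255],[0,0,4,0,0,0,255]])

```text
time_s: 16.65
eef_pos: [0.6022, 0.1074, 0.0383]
eef_rot: [0.705, 0.038, 0.707, -0.038]
wrist_force: [-6.2, 0.6, 4.3]
opening: -0.0
```

Call:
step_arm(motion=[[0,0,0.5,0,0,0,255],[0,0,1,0,0,0,255],[0,0,1,0,0,0,255],[0,0,1,0,0,0,255]])

```text
time_s: 17.15
eef_pos: [0.6022, 0.1074, 0.0382]
eef_rot: [0.704, 0.038, 0.708, -0.038]
wrist_force: [-9.6, 0.6, 8.1]
opening: 0.001
```

The drawer has hit its stop: the TCP no longer moves and the force climbed to 9.6 N. Back off, rise and check.

Call:
step_arm(motion=[[0,0,-5,0,0,0,255],[0,0,-20,0,0,0,255],[0,0,-60,0,0,0,255],[-40,0,-100,0,0,0,255],[-100,0,-120,0,0,0,255],[-160,0,-120,0,0,0,255],[-160,0,-120,0,0,0,255]])

```text
time_s: 18.02
eef_pos: [0.4891, 0.1203, 0.2045]
eef_rot: [0.711, 0.039, 0.701, -0.038]
wrist_force: [1.0, -0.6, -0.5]
opening: -0.001
```

Call:
step_arm(motion=[[0,-60,0,0,0,0,255],[0,-120,0,0,0,0,255],[0,-180,0,0,0,0,255],[0,-240,0,0,0,0,255],[0,-260,0,0,0,0,255],[0,-260,0,0,0,0,255],[0,-260,0,0,0,0,255]])

```text
time_s: 18.9
eef_pos: [0.4567, -0.1377, 0.1977]
eef_rot: [0.706, 0.039, 0.706, -0.038]
wrist_force: [-0.1, 1.6, 0.3]
opening: 0.001
```

Run:
```python
from h import *
shot('top','t3')
```

```text
(no output)
```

View pics/t3.png

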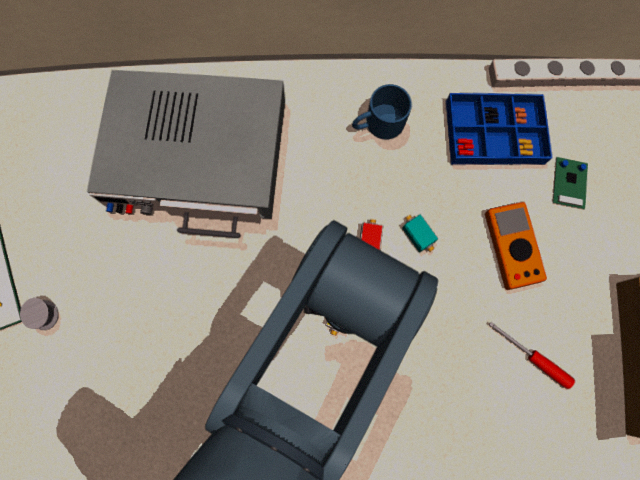

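The drawer is shut, with the panel against the housing and the handle at about (181–239, 231–235). The other items haven't moved. I'll do one numeric check of the handle travel, then hand in.

Run:
```python
from h import *
w=ray("t3",[[182,231],[238,235]],.053)[:,:2].mean(0); X=np.array([np.cos(np.radians(-6.2)),np.sin(np.radians(-6.2))])
print("handle x in tester",(w-np.array([.662,.091]))@X)
print(ctrl.get_obs()["wrist_force"]); ctrl.hand_in()
```

```text
handle x in tester -0.04572188349356963
[-0.33914822  0.20887394  0.0325379 ]
the job is handed in; nothing more can be done
```

I put the blue module flat and upright on the drawer floor, let go with it resting there (about 5 N of contact), and pushed the drawer shut by its handle. I handed the job in at about 19 s of robot time, with the arm clear and touching nothing.

**Drawer shut:** the last push stopped firmly at about 10 N. The handle then measured 46 mm in front of the tester face, against the 47 mm expected when shut.

**Module inside:** the close-up after release showed it upright and clear of the drawer walls. I couldn't see it once the drawer was closed.

**Other modules:** the red and turquoise modules look unmoved in the last overhead picture. The arm mostly hid the yellow one, so I didn't check it again at the end. The gripper stayed well above it the whole time.

No check failed or disagreed.

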